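Unstack the tea things and put each in its place

ROBOT

A 7-joint arm with a two-finger parallel gripper is mounted at the origin on the work surface. World frame = base frame: x ahead of the robot, y to its left, z up, the work surface at z = 0. Lengths are in m, angles in degrees, forces in N, time in s.
With the tool pointing down it reaches from about 0.4 to 0.85 m from the base axis. Payload 4.5 kg.
Tool frame: the origin (TCP) lies on the centre line of the jaws, within the pads' length; the fingertips stand 8 mm ahead of it and the grasp point (between the pads) lies 11 mm behind it; z points along the fingers, y is the line along which they close (so a half turn about z gives the same grasp; the last joint's range is limited). The gripper opens to 85 mm and grips with 20 to 120 N. Pads are 22 mm wide; open, the fingers measure 114 mm over their backs; the gripper's body (76 mm by 85 mm) begins 54 mm behind the grasp point. The pads swing forward as they close: fully open they stand 13 mm farther back than shut.
Start: joints at [1.937, 39.483, -11.15, 89.685, 9.013, 51.709, -12.324], TCP at [0.625, 0, 0.239] pointing down, gripper open.
Joint ranges: [-172.22, 172.22], [-26.19, 119.32], [-84.43, 86.54], [7.71, 146.69], [-57.33, 237.33], [2.42, 119.75], [-152.13, 152.13]. Speed limits (degrees/s): [147.25, 147.25, 180, 180, 180, 180, 180].

INTERFACE

Orientations are given as a 3x3 rotation matrix whose columns are the frame's x, y, z axes.
In Python, from plant import arm gives the robot as it stands.
- The arm moves only by the shell command python3 -m jog 'ROWS' [OPENING] [FORCE]. ROWS is JSON, a list of rows, each a list of 2 entries, a list of its own where there are three numbers: the shift along the world's x, y, z in m, then the turn, a rotation vector about the world's x, y, z in rad. A call has 1 to 8 rows; each row is the pose to reach, as a shift and turn from the pose commanded when the call began; what a row does not reach only later rows make up. A row lasts 1/12 s, in which the tool goes at most 41.7 mm and 7.16 degrees, less where a joint would pass 70% of its speed; a pose out of reach is approached as far as the arm can. A call with a gripper value outside its range is refused whole. OPENING is the finger opening in m, from 0 to 0.0854, set as the call begins (- or left out, the last holds). The fingers move at their own pace and stop on an object; FORCE is the grip in N (left out, the last holds). Time passes only in rows, so rows that repeat a pose let the fingers close. It gives the time, the measured TCP pose, the force, the opening and the grip force at its end, in the units of the state.
- arm.sense(): the state, without advancing time (a new reading comes with each control period).
- arm.camera(name): name is "scene" or "side" or "wrist"; returns the picture (384x512x3 uint8, red, green, blue); there is no depth.
- arm.camera_model(name): a dict with "fx", "fy", "cx", "cy" (pixels), "world_from_camera" (4x4, takes a point from camera to world coordinates). Camera axes: x right, y up, looking along -z (the intrinsics and any distortion apply to the point x, -y, -z); pixel columns grow to the right and rows downward; lengths in m; the calibration is good to about 2 mm. A picture is of the moment at which its call begins: read the wrist's pose just before it. camera_model takes no time and is no camera call; for the wrist camera it gives the pose at the moment of the call.
- arm.sign_off(): hands the job in; it is judged then, once.
The state is a dict: "clock": time; "q": joint angles; "qd": joint speeds; "tau": joint torques, N m; "eef_pos": TCP position; "tool_rot": TCP orientation; "force": force on the tool from outside, world axes, zero at the start; "moment": the same for the moment, N m; "opening": opening from 0.0 (shut) to 1.0 (fully open); "grip_force": force on a finger pad.
Only numpy, scipy, OpenCV 4.12 (cv2) and the standard library are available. Lean on these libraries where they do the work, as an engineer would, in place of code of your own. Each camera call takes 0.05 s, during which the arm holds its last target. There are 200 camera calls.

TASK

Take the stack of tea things apart from the top down and put each thing straight into its own place, upright: the whisk over the post of the carved stand, the small tin in the small round dish, the large tin in the large round dish, and the ceramic box flat in the rectangular tray. Set each down gently, do not drop it; do not tip anything over, and leave the bowl and the cup where they are.

Things in the scene. Friction and masses are not known exactly. Their poses are not given: they have to be found in the camera images.
- ceramic_box: Small cream ceramic box, its hinged lid snapped shut (one rigid piece, 0.3 kg): 86 long (its x) x 66 wide (its y) x 50 mm high, a flat steel latch on its -x end, hinge at its +x end. Bottom of the stack, standing on the table. Origin: centre of the underside, z up. To be gripped across the 66 mm width.
- large_tin: Large plain steel tea tin, closed: cylinder 64 mm diameter, 55 mm high, about 0.16 kg, second from the bottom of the stack, on the ceramic box. Origin: centre of the underside, z up.
- small_tin: Small plain steel tea tin, closed: cylinder 46 mm diameter, 46 mm high, about 0.09 kg, on the large tin. Origin: centre of the underside, z up.
- whisk: Bamboo whisk, 108 mm high, about 0.03 kg, standing tines down on the small tin, on top of the stack. The hollow head, open below, is 42 mm across outside and 36 mm inside from 0 to 35 mm up, narrowing to the handle at 55 mm; its hollow is over 45 mm deep on the axis. Solid round handle 25 mm across from 55 to 108 mm up. Origin: centre of the open lower end, z up.
- whisk_stand: Carved dark wooden whisk stand, fixed: round foot 64 mm across, 10 mm high (its flat top 58 mm across), with a central upright post with a bulb 18 mm across, the tip 44 mm above the table. The whisk goes over the post, its head resting on the foot. Origin: centre of the underside, z up.
- small_dish: Small round ash dish, fixed, place of the small tin: 70 mm across outside, 62 mm inside, floor 4 mm thick, rim 9 mm above the table. Origin: centre of the underside, z up.
- large_dish: Large round ash dish, fixed, place of the large tin: 89 mm across outside, 81 mm inside, floor 4 mm thick, rim 9 mm above the table. Origin: centre of the underside, z up.
- box_tray: Rectangular ash tray, fixed, place of the ceramic box: 111 (its x) x 91 mm (its y) outside, 103 x 83 mm inside, floor 4 mm thick, rim 9 mm above the table. Origin: centre of the underside, z up. The box's long side goes along the tray's long side, either way round.
- bowl: Speckled beige tea bowl, a loose bystander, 112 mm across the rim, 66 mm high, to be left alone. Origin: centre of the underside. (All other wares stand outside the working area, beyond x = 0.76 m or |y| = 0.48 m, up to 0.21 m high.)
- cup: White ceramic cup, a loose bystander, 68 mm across the rim, 62 mm high, to be left alone. Origin: centre of the underside.
Things that resemble listed ones, but are neither listed nor needed, are in the scene too. Leave any pink or turquoise look-alike of the large_tin alone.

How it is judged:
By the outcome, as a careful person would: the job done as asked, in the order asked, and still so for the second after the job is handed in, with the robot touching nothing.
It also fails if it takes over 120 s, if anything falls off the work surface, if the arm or the gripper's body presses on something with over 40 N, if the wrist force passes 120 N, or if a joint passes its speed limit or range.

## Working session

There is one attempt and no reset: what is moved stays moved. The work goes in short steps, Python scripts to look and compute and a shell command to move; the robot and the scene stay as the last step left them, time stands still between calls to the robot, and variables do not carry over. Pictures are saved under pics/ and viewed, at most 14 in all, crops included, and the job is handed in when it is done.

```bash
ls; mkdir -p pics; python3 - <<'E'
from plant import arm
import cv2,numpy as np
for n in ["scene","side","wrist"]:
    m=arm.camera_model(n); print(n,{k:(np.round(v,4).tolist() if not isinstance(v,(str,)) else v) for k,v in m.items()})
    cv2.imwrite(f"pics/{n}0.png",arm.camera(n)[:,:,::-1])
s=arm.sense();print(s)
E
```

```text
pics
scene {'fx': 439.2762, 'fy': 439.2762, 'cx': 259.6491, 'cy': 197.0657, 'world_from_camera': [[0.0924, -0.5348, 0.8399, 1.4671], [0.9957, 0.0531, -0.0757, -0.102], [-0.0041, 0.8433, 0.5374, 0.7648], [0.0, 0.0, 0.0, 1.0]]}
side {'fx': 346.6137, 'fy': 346.6137, 'cx': 259.5786, 'cy': 192.0243, 'world_from_camera': [[-0.9689, 0.1808, -0.1691, 0.3096], [-0.2469, -0.7572, 0.6047, 0.4872], [-0.0187, 0.6276, 0.7783, 0.7585], [0.0, 0.0, 0.0, 1.0]]}
wrist {'fx': 335.9331, 'fy': 335.9331, 'cx': 248.3429, 'cy': 197.054, 'world_from_camera': [[1.0, 0.0009, 0.0017, 0.6245], [-0.0013, 0.9651, 0.2619, 0.0649], [-0.0014, -0.2619, 0.9651, 0.3736], [0.0, 0.0, 0.0, 1.0]]}
{'clock': 0.15, 'q': array([  1.93621646,  39.52122935, -11.14437586,  89.73016148,
         9.01275218,  51.71183371, -12.32495448]), 'qd': array([-0.02234157, -0.20731083, -0.03704329, -0.13052982,  0.04778738,
        0.06063148,  0.08244355]), 'tau': array([-6.29315091e-04, -5.39936972e+01, -1.26815826e+00, -1.58719003e+01,
        9.24438267e-03,  6.49630194e-03,  1.79077297e-06]), 'eef_pos': array([ 6.24514118e-01, -4.67195134e-05,  2.38682469e-01]), 'tool_rot': array([[-4.36938292e-05,  9.99998994e-01, -1.41743227e-03],
       [ 9.99999991e-01,  4.35136641e-05, -1.27137310e-04],
       [-1.27075505e-04, -1.41743782e-03, -9.99998987e-01]]), 'force': array([0.31483577, 0.76748088, 0.13115542]), 'moment': array([0.00181867, 0.03712204, 0.03096612]), 'grip_force': 0.0, 'opening': 1.0007996145336608}
```

View pics/scene0.png

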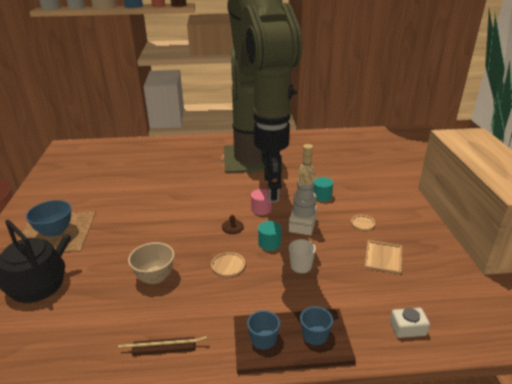

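View pics/side0.png

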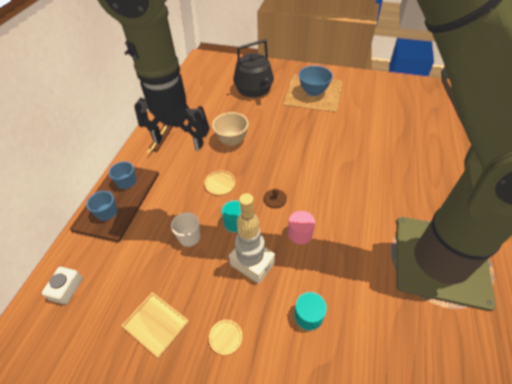

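View pics/wrist0.png

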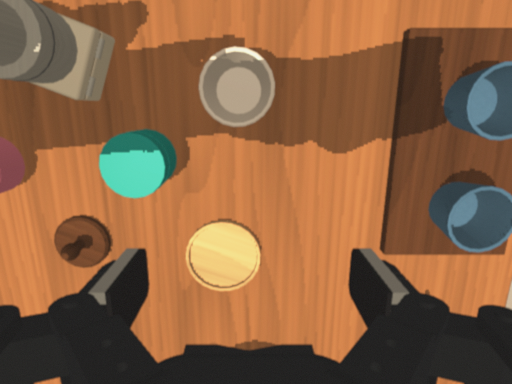

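The views show the stack at about (302,222 base / 307,150 top) in scene. The stand is at (232,226), large dish (228,264), small dish (363,222), tray (384,257), cup (302,257), bowl (153,263). The look-alikes are at (261,203), (269,236) and (324,189).

```bash
cat > h.py <<'E'
import numpy as np,cv2
from plant import arm
def ray(m,u,v):
    T=np.array(m["world_from_camera"]); d=T[:3,:3]@[(u-m["cx"])/m["fx"],-(v-m["cy"])/m["fy"],-1]
    return T[:3,3],d
def at(m,u,v,z):
    o,d=ray(m,u,v); return (o+d*(z-o[2])/d[2]).round(4)
def proj(m,p):
    T=np.array(m["world_from_camera"]); c=T[:3,:3].T@(np.array(p)-T[:3,3])
    return np.array([m["cx"]+m["fx"]*c[0]/-c[2],m["cy"]-m["fy"]*c[1]/-c[2]])
def snap(name,f):
    m=arm.camera_model(name); im=arm.camera(name)[:,:,::-1].copy(); cv2.imwrite(f"pics/{f}.png",im); return m,im
E
python3 - <<'E'
from h import *
S=arm.camera_model("scene");D=arm.camera_model("side");
for n,a,b,z in [("whisktop",(307.5,148),(246.5,198),.259),("stand",(232,226),(275,198),.01),("small",(363,222),(225.5,337),.009),("large",(228,264),(220,182.5),.009),("tray",(384,257),(155,324),.009),
 ("cup",(302,247),(186,222),.062),("bowl",(153,252),(231,122),.066),("pink",(261,196),(302,219),.055),("turq",(269,228),(232,208),.055),("turq2",(324,182),(311,302),.055),("boxbase",(302,226),(252,265),.02)]:
    print(n,at(S,*a,z),at(D,*b,z))
W=arm.camera_model("wrist")
print(at(W,223,255,.009),at(W,82,240,.01),at(W,237,80,.062))
# upscaled stack crops
for f,(x0,y0,x1,y1) in {"scene0":(230,130,420,280),"side0":(110,180,310,360)}.items():
    c=cv2.imread(f"pics/{f}.png")[y0:y1,x0:x1]; cv2.imwrite(f"pics/{f}c.png",cv2.resize(c,None,fx=4 if f=="scene0" else 3.3,fy=4 if f=="scene0" else 3.3,interpolation=cv2.INTER_CUBIC))
E
```

```text
whisktop [0.4529 0.1147 0.259 ] [0.4379 0.1182 0.259 ]
stand [ 0.4349 -0.0899  0.01  ] [ 0.4261 -0.0838  0.01  ]
small [0.4514 0.2937 0.009 ] [0.4458 0.2969 0.009 ]
large [ 0.5983 -0.1067  0.009 ] [ 0.5908 -0.1027  0.009 ]
tray [0.6105 0.3031 0.009 ] [0.6005 0.308  0.009 ]
cup [0.6128 0.0817 0.062 ] [0.6115 0.078  0.062 ]
bowl [ 0.601 -0.29   0.066] [ 0.6138 -0.2984  0.066 ]
pink [0.3522 0.0026 0.055 ] [ 0.3406 -0.0013  0.055 ]
turq [0.5154 0.0088 0.055 ] [0.5173 0.0068 0.055 ]
turq2 [0.2893 0.2095 0.055 ] [0.2867 0.1993 0.055 ]
boxbase [0.4682 0.1091 0.02  ] [0.4332 0.1302 0.02  ]
[ 0.594 -0.105  0.009] [ 0.4305 -0.0854  0.01  ] [0.6142 0.0868 0.062 ]
```

View pics/scene0c.png

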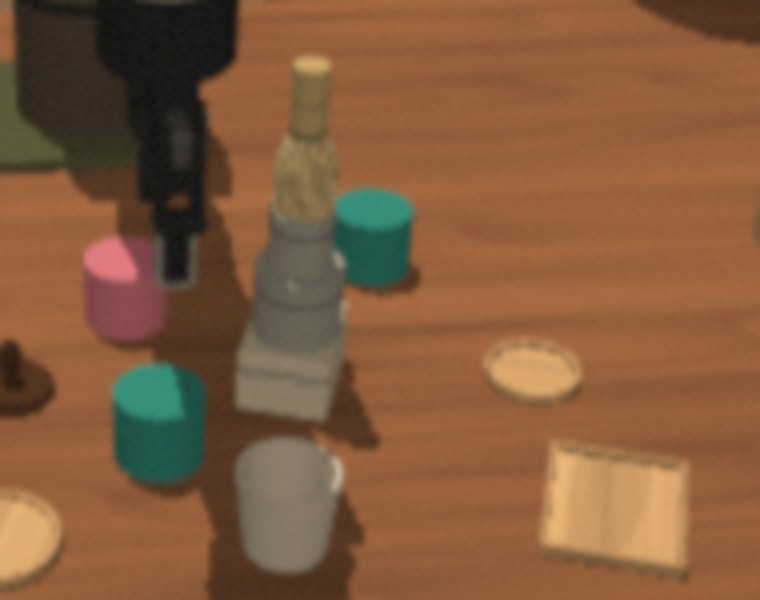

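View pics/side0c.png

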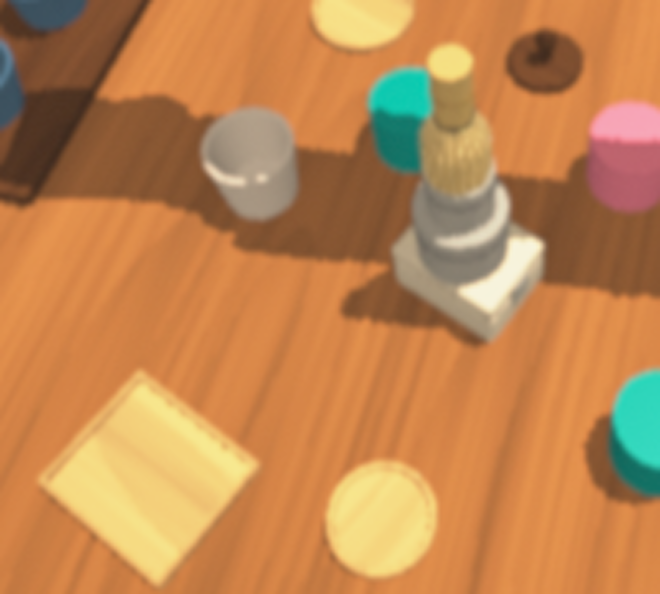

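The crops show the stack upright, with the box turned about 15–20° and the large tin, small tin and whisk on top. The nearest look-alikes are the pink tin at (0.345, 0) and the turquoise one at (0.516, 0.008). Next I'll raise the arm and look from above.

```bash
python3 -m jog '[[[0,0,0.03],[0,0,0]],[[0,0,0.07],[0,0,0]],[[0,0,0.11],[0,0,0]],[[-0.02,0.005,0.131],[0,0,0]],[[-0.055,0.015,0.131],[0,0,0]],[[-0.09,0.025,0.131],[0,0,0]],[[-0.125,0.04,0.131],[0,0,0]],[[-0.15,0.05,0.131],[0,0,0]]]' | tail -c 600
python3 -m jog '[[[-0.02,0.01,0],[0,0,0]],[[-0.03,0.01,0],[0,0,0]],[[-0.03,0.01,0],[0,0,0]],[[-0.03,0.01,0],[0,0,0]]]'| tail -c 600
python3 - <<'E'
from h import *
m,im=snap("wrist","w1"); np.save("w1.npy",m["world_from_camera"])
print(m["world_from_camera"].round(4)); 
cv2.imwrite("pics/w1b.png",cv2.resize(im,(800,600),interpolation=cv2.INTER_CUBIC))
E
```

```text
clock: 0.82
eef_pos: [0.4716, 0.0509, 0.3702]
tool_rot: [[-0.001, 1.0, -0.002], [1.0, 0.001, 0.0], [0.0, -0.002, -1.0]]
force: [-1.4, 1.1, 0.1]
opening: 0.999
grip_force: 0.0
clock: 1.15
eef_pos: [0.4458, 0.0593, 0.3705]
tool_rot: [[0.001, 1.0, 0.001], [1.0, -0.001, -0.0], [-0.0, 0.001, -1.0]]
force: [0.1, 0.5, 0.7]
opening: 0.998
grip_force: 0.0
[[ 1.000e+00  2.400e-03 -9.000e-04  4.455e-01]
 [-2.100e-03  9.650e-01  2.622e-01  1.243e-01]
 [ 1.500e-03 -2.622e-01  9.650e-01  5.056e-01]
 [ 0.000e+00  0.000e+00  0.000e+00  1.000e+00]]
```

View pics/w1b.png

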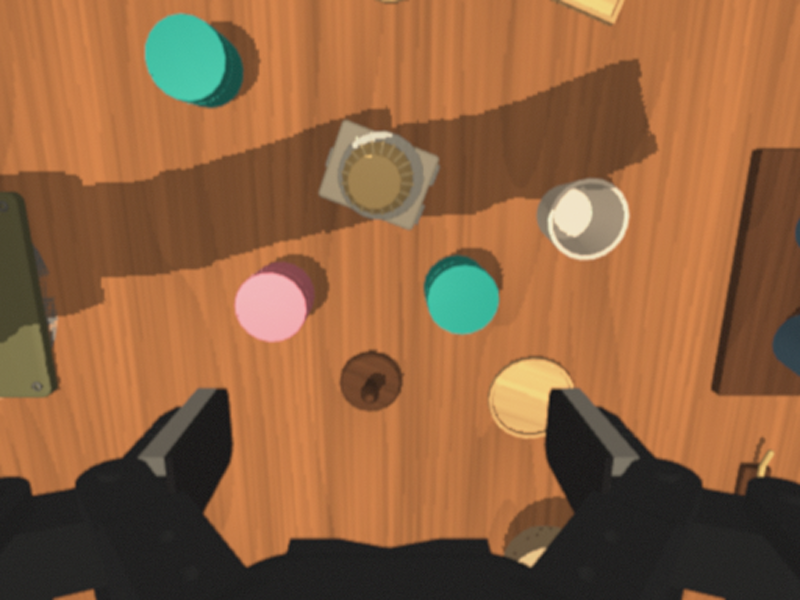

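This overhead view shows the whisk top at (372,179) in the enlarged picture. The box top corners are (344,121), (440,157), (410,228) and (320,193), the stand foot is at (371,380) and the large dish at (533,398).

```bash
python3 - <<'E'
from h import *
m=arm.camera_model("wrist"); m["world_from_camera"]=np.load("w1.npy"); k=1.5625
for n,u,v,z in [("whisk",372,179,.259),("smalltin~",376,179,.151),("bc",344,121,.05),("bc",440,157,.05),("bc",410,228,.05),("bc",320,193,.05),("stand",371,380,.01),("large",533,398,.009),("pink",272,306,.055),("turq",462,298,.055),("cup",587,219,.062)]:
    print(n,at(m,u/k,v/k,z))
S=arm.camera_model("scene");D=arm.camera_model("side")
# crop measurements
print("scene whisk",at(S,230+312/4,130+65/4,.259),"side",at(D,110+451/3.3,180+62/3.3,.259))
c=[at(S,230+u/4,130+v/4,.009) for u,v in [(556,441),(688,461),(685,570),(541,546)]];print("tray S",c,np.mean(c,0))
c=[at(D,110+u/3.3,180+v/3.3,.009) for u,v in [(141,370),(259,465),(160,585),(40,481)]];print("tray D",c,np.mean(c,0))
c=[at(D,110+u/3.3,180+v/3.3,.05) for u,v in [(545,243),(491,317),(396,256)]];print("box D",c)
E
```

```text
whisk [0.4385 0.1183 0.259 ]
smalltin~ [0.4381 0.1156 0.151 ]
bc [0.4101 0.1594 0.05  ]
bc [0.4895 0.1309 0.05  ]
bc [0.465 0.072 0.05 ]
bc [0.3884 0.1017 0.05  ]
stand [ 0.4285 -0.0862  0.01  ]
large [ 0.5949 -0.107   0.009 ]
pink [0.3428 0.0039 0.055 ]
turq [0.5114 0.0108 0.055 ]
cup [0.6127 0.0805 0.062 ]
scene whisk [0.4428 0.1179 0.259 ] side [0.4372 0.1199 0.259 ]
tray S [array([0.5373, 0.2852, 0.009 ]), array([0.5675, 0.368 , 0.009 ]), array([0.6729, 0.3265, 0.009 ]), array([0.6421, 0.2431, 0.009 ])] [0.60495 0.3057  0.009  ]
tray D [array([0.6362, 0.2436, 0.009 ]), array([0.5332, 0.2845, 0.009 ]), array([0.5651, 0.3671, 0.009 ]), array([0.6674, 0.3284, 0.009 ])] [0.600475 0.3059   0.009   ]
box D [array([0.3839, 0.1044, 0.05  ]), array([0.4067, 0.1669, 0.05  ]), array([0.4818, 0.1387, 0.05  ])]
```

```bash
python3 -m jog '[[[-0.003,0.025,0],[0,0,0]],[[-0.0065,0.05,0],[0,0,0]],[[-0.0065,0.059,0],[0,0,0]],[[-0.0065,0.059,-0.03],[0,0,0]],[[-0.0065,0.059,-0.06],[0,0,0]],[[-0.0065,0.059,-0.085],[0,0,0]],[[-0.0065,0.059,-0.095],[0,0,0]],[[-0.0065,0.059,-0.095],[0,0,0]]]' 
python3 - <<'E'
from h import *
m,im=snap("wrist","w2"); print(m["world_from_camera"][:3,3],proj(m,[.4385,.1183,.259]))
cv2.imwrite("pics/w2b.png",cv2.resize(im,(800,600),interpolation=cv2.INTER_CUBIC))
E
```

```text
clock: 1.87
eef_pos: [0.4382, 0.1176, 0.2727]
tool_rot: [[0.001, 1.0, -0.005], [1.0, -0.001, -0.002], [-0.002, -0.005, -1.0]]
force: [0.6, -0.4, -0.4]
opening: 1.0
grip_force: 0.0
[0.43876926 0.18282272 0.40761445] [249.59352923 245.25311343]
```

View pics/w2b.png

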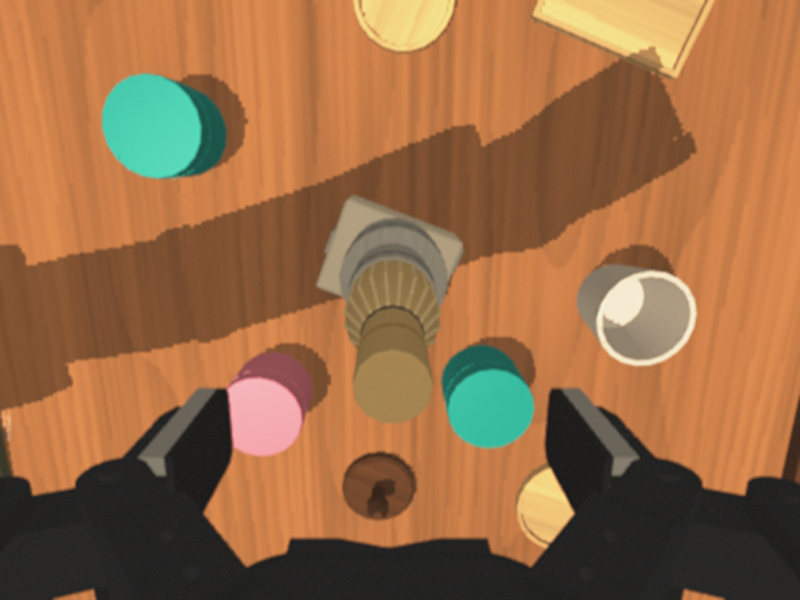

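The whisk top shows at (394,384), within about 1 mm of the prediction of (390,383). Next I'll descend and grip gently.

```bash
python3 -m jog '[[[0.001,0.0005,-0.015],[0,0,0]],[[0.001,0.0005,-0.03],[0,0,0]],[[0.001,0.0005,-0.043],[0,0,0]],[[0.001,0.0005,-0.05],[0,0,0]],[[0.001,0.0005,-0.05],[0,0,0]],[[0.001,0.0005,-0.05],[0,0,0]]]' - 20
python3 -m jog '[[[0,0,0],[0,0,0]],[[0,0,0],[0,0,0]],[[0,0,0],[0,0,0]],[[0,0,0],[0,0,0]],[[0,0,0],[0,0,0]],[[0,0,0],[0,0,0]],[[0,0,0],[0,0,0]],[[0,0,0],[0,0,0]]]' 0.015 20
python3 -m jog '[[[0,0,0],[0,0,0]],[[0,0,0],[0,0,0]],[[0,0,0],[0,0,0]],[[0,0,0],[0,0,0]]]'
```

```text
clock: 2.42
eef_pos: [0.4404, 0.1196, 0.2259]
tool_rot: [[0.0, 1.0, 0.001], [1.0, -0.0, 0.0], [0.0, 0.001, -1.0]]
force: [1.0, 0.5, -0.7]
opening: 1.0
grip_force: 0.0
clock: 3.08
eef_pos: [0.4396, 0.1196, 0.2256]
tool_rot: [[-0.0, 1.0, 0.0], [1.0, 0.0, 0.0], [0.0, 0.001, -1.0]]
force: [-0.7, 0.2, 5.2]
opening: 0.289
grip_force: 22.2
clock: 3.42
eef_pos: [0.4397, 0.1196, 0.2256]
tool_rot: [[-0.0, 1.0, 0.001], [1.0, 0.0, 0.0], [0.0, 0.001, -1.0]]
force: [-1.0, -0.3, 6.0]
opening: 0.289
grip_force: 22.3
```

```bash
python3 -m jog '[[[0,0,0.005],[0,0,0]],[[0,0,0.015],[0,0,0]],[[0,0,0.035],[0,0,0]],[[0,-0.01,0.05],[0,0,0]],[[-0.002,-0.035,0.055],[0,0,0]],[[-0.004,-0.065,0.055],[0,0,0]],[[-0.006,-0.1,0.055],[0,0,0]],[[-0.008,-0.13,0.055],[0,0,0]]]' 
python3 -m jog '[[[-0.001,-0.03,0],[0,0,0]],[[-0.002,-0.055,0],[0,0,0]],[[-0.002,-0.071,0],[0,0,0]],[[-0.002,-0.076,0],[0,0,0]],[[-0.002,-0.076,-0.02],[0,0,0]],[[-0.002,-0.076,-0.05],[0,0,0]],[[-0.002,-0.076,-0.07],[0,0,0]],[[-0.002,-0.076,-0.07],[0,0,0]]]' 
python3 - <<'E'
from h import *
m,im=snap("wrist","w3"); print(proj(m,[.430,-.0862,.01])*1.5625)
cv2.imwrite("pics/w3b.png",cv2.resize(im,(800,600),interpolation=cv2.INTER_CUBIC))
E
```

```text
clock: 4.08
eef_pos: [0.4311, -0.0124, 0.2805]
tool_rot: [[-0.0, 1.0, 0.0], [1.0, 0.0, -0.001], [-0.001, 0.0, -1.0]]
force: [-0.0, -0.1, -0.6]
opening: 0.284
grip_force: 21.9
clock: 4.75
eef_pos: [0.4273, -0.0852, 0.2076]
tool_rot: [[-0.002, 1.0, -0.007], [1.0, 0.002, 0.002], [0.002, -0.007, -1.0]]
force: [-0.5, -0.3, 0.0]
opening: 0.286
grip_force: 21.9
[394.60179894 271.93299069]
```

View pics/w3b.png

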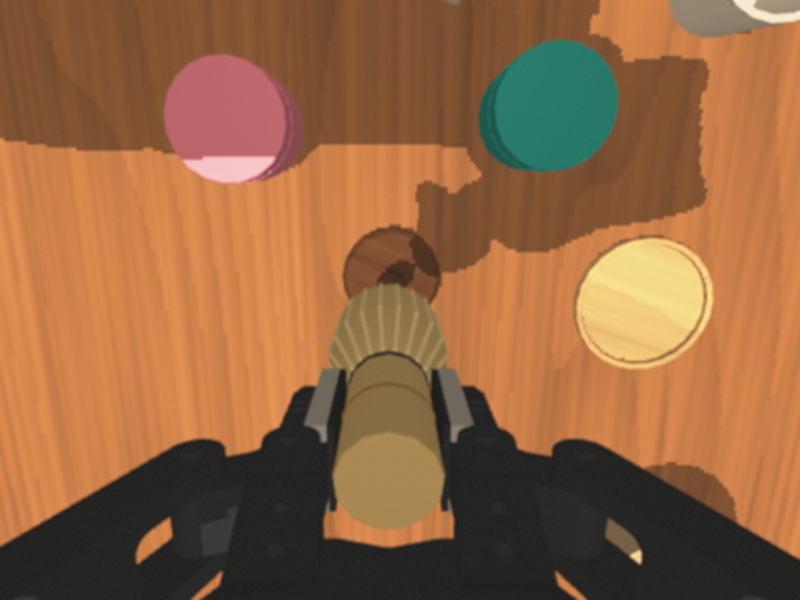

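The stand foot centre shows at (392,274) against a predicted (394.6,272), so it is aligned to about 1 mm. Lowering next.

```bash
python3 -m jog '[[[0,-0.0005,-0.02],[0,0,0]],[[0,-0.0005,-0.045],[0,0,0]],[[0,-0.0005,-0.065],[0,0,0]],[[0,-0.0005,-0.085],[0,0,0]],[[0,-0.0005,-0.1],[0,0,0]],[[0,-0.0005,-0.11],[0,0,0]],[[0,-0.0005,-0.117],[0,0,0]],[[0,-0.0005,-0.117],[0,0,0]]]' 
python3 -m jog '[[[0,0,0],[0,0,0]],[[0,0,-0.003],[0,0,0]],[[0,0,-0.005],[0,0,0]],[[0,0,-0.006],[0,0,0]],[[0,0,-0.006],[0,0,0]]]'
```

```text
clock: 5.47
eef_pos: [0.4302, -0.0864, 0.0932]
tool_rot: [[-0.001, 1.0, 0.0], [1.0, 0.001, 0.0], [0.0, 0.0, -1.0]]
force: [0.1, -0.1, 0.2]
opening: 0.287
grip_force: 21.9
clock: 5.88
eef_pos: [0.4296, -0.087, 0.0874]
tool_rot: [[0.0, 1.0, 0.0], [1.0, -0.0, -0.0], [-0.0, 0.0, -1.0]]
force: [-0.7, 0.5, -0.4]
opening: 0.285
grip_force: 21.9
```

```bash
python3 -m jog '[[[0,0,-0.001],[0,0,0]],[[0,0,-0.0015],[0,0,0]],[[0,0,-0.002],[0,0,0]],[[0,0,-0.002],[0,0,0]]]' 
python3 -m jog '[[[0,0,-0.0005],[0,0,0]],[[0,0,-0.001],[0,0,0]],[[0,0,-0.001],[0,0,0]]]'
```

```text
clock: 6.22
eef_pos: [0.4295, -0.087, 0.0853]
tool_rot: [[0.0, 1.0, -0.0], [1.0, -0.0, 0.0], [0.0, -0.0, -1.0]]
force: [0.2, 0.4, -1.2]
opening: 0.283
grip_force: 21.9
clock: 6.47
eef_pos: [0.4295, -0.087, 0.0846]
tool_rot: [[-0.0, 1.0, 0.0], [1.0, 0.0, -0.0], [-0.0, 0.0, -1.0]]
force: [-0.7, -0.0, 3.8]
opening: 0.287
grip_force: 22.3
```

Contact is light (3.8 N). Releasing and moving up.

```bash
python3 -m jog '[[[0,0,0],[0,0,0]],[[0,0,0],[0,0,0]],[[0,0,0],[0,0,0]],[[0,0,0],[0,0,0]],[[0,0,0],[0,0,0]],[[0,0,0],[0,0,0]],[[0,0,0.01],[0,0,0]],[[0,0,0.03],[0,0,0]]]' 0.0854
python3 -m jog '[[[0,0,0.03],[0,0,0]],[[0,0,0.065],[0,0,0]],[[0,0,0.1],[0,0,0]],[[0,0,0.13],[0,0,0]],[[0,0.03,0.15],[0,0,0]],[[0.003,0.065,0.15],[0,0,0]],[[0.006,0.1,0.15],[0,0,0]],[[0.008,0.13,0.15],[0,0,0]]]'
python3 - <<'E'
from h import *
m,im=snap("wrist","w4"); print(m["world_from_camera"][:3,3]); np.save("w4.npy",m["world_from_camera"])
cv2.imwrite("pics/w4b.png",cv2.resize(im,(800,600),interpolation=cv2.INTER_CUBIC))
E
```

```text
clock: 7.13
eef_pos: [0.4284, -0.0867, 0.1133]
tool_rot: [[-0.001, 1.0, -0.004], [1.0, 0.001, 0.0], [0.0, -0.004, -1.0]]
force: [-0.4, 0.8, -0.0]
opening: 0.995
grip_force: 0.0
clock: 7.8
eef_pos: [0.4376, 0.045, 0.265]
tool_rot: [[-0.0, 1.0, 0.002], [1.0, 0.0, 0.001], [0.001, 0.002, -1.0]]
force: [0.8, 0.3, -0.3]
opening: 0.996
grip_force: 0.0
[0.43723051 0.1098016  0.40011917]
```

View pics/w4b.png

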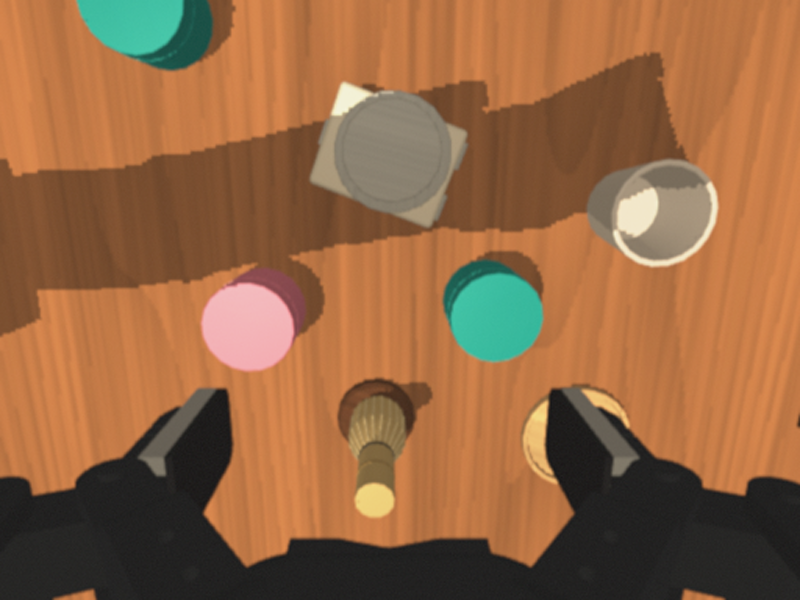

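The whisk stands on its post at (375,415). The tins in the stack overlap here, so I'll enhance a crop to separate them.

```bash
python3 - <<'E'
from h import *
im=cv2.imread("pics/w4.png"); c=im[35:155,185:315]
g=cv2.cvtColor(c,cv2.COLOR_BGR2GRAY); g=cv2.createCLAHE(6,(3,3)).apply(g)
c=cv2.resize(g,None,fx=5,fy=5,interpolation=cv2.INTER_CUBIC); cv2.imwrite("pics/w4c.png",c); 
m=arm.camera_model("wrist"); m["world_from_camera"]=np.load("w4.npy")
for n,z,r in [("small",.151,.023),("large",.105,.032)]:
    p=np.array([proj(m,[.4395+r*np.cos(t),.1185+r*np.sin(t),z]) for t in np.linspace(0,6.28,40)])
    p=(p-[185,35])*5; print(n,p.min(0),p.max(0))
E
```

```text
small [167.03219583 118.5598308 ] [491.16207431 457.70590414]
large [136.48139549  97.91231089] [516.66446719 495.13479157]
```

View pics/w4c.png

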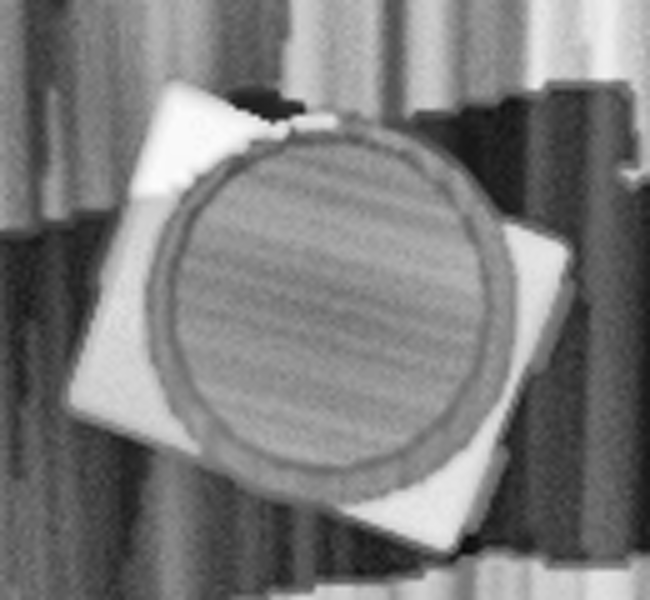

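The small tin's top ellipse is centred at (330,302) in the crop, which gives (0.4396, 0.1164). The large tin is at about (0.4405, 0.1163). Grasping the small tin.

```bash
python3 -m jog '[[[0.001,0.025,0],[0,0,0]],[[0.002,0.05,0],[0,0,0]],[[0.002,0.07,0],[0,0,0]],[[0.002,0.073,0],[0,0,0]],[[0.002,0.073,-0.02],[0,0,0]],[[0.002,0.073,-0.05],[0,0,0]],[[0.002,0.073,-0.08],[0,0,0]],[[0.002,0.073,-0.09],[0,0,0]]]'
python3 -m jog '[[[0,0,-0.015],[0,0,0]],[[0,0,-0.03],[0,0,0]],[[0,0,-0.043],[0,0,0]],[[0,0,-0.05],[0,0,0]],[[0,0,-0.052],[0,0,0]],[[0,0,-0.052],[0,0,0]],[[0,0,-0.052],[0,0,0]]]'
python3 -m jog '[[[0,0,0],[0,0,0]],[[0,0,0],[0,0,0]],[[0,0,0],[0,0,0]],[[0,0,0],[0,0,0]],[[0,0,0],[0,0,0]],[[0,0,0],[0,0,0]],[[0,0,0],[0,0,0]],[[0,0,0],[0,0,0]]]' 0.036 30
```

```text
clock: 8.52
eef_pos: [0.4375, 0.1143, 0.1714]
tool_rot: [[0.0, 1.0, -0.005], [1.0, -0.0, -0.002], [-0.002, -0.005, -1.0]]
force: [-1.5, -0.0, 1.2]
opening: 0.997
grip_force: 0.0
clock: 9.1
eef_pos: [0.4398, 0.1158, 0.1227]
tool_rot: [[0.0, 1.0, 0.001], [1.0, -0.0, 0.0], [0.0, 0.001, -1.0]]
force: [0.0, -0.0, 0.0]
opening: 1.0
grip_force: 0.0
clock: 9.77
eef_pos: [0.4396, 0.116, 0.1228]
tool_rot: [[-0.0, 1.0, 0.001], [1.0, 0.0, 0.0], [0.0, 0.001, -1.0]]
force: [-1.5, -0.1, 5.5]
opening: 0.52
grip_force: 30.1
```

```bash
python3 -m jog '[[[0,0,0.004],[0,0,0]],[[0,0,0.012],[0,0,0]],[[0,0,0.03],[0,0,0]],[[0,0,0.055],[0,0,0]],[[0,0.015,0.08],[0,0,0]],[[0.002,0.04,0.09],[0,0,0]],[[0.004,0.07,0.09],[0,0,0]],[[0.006,0.1,0.09],[0,0,0]]]'
python3 -m jog '[[[0.001,0.03,0],[0,0,0]],[[0.002,0.055,0],[0,0,0]],[[0.002,0.072,0],[0,0,0]],[[0.002,0.0795,-0.005],[0,0,0]],[[0.002,0.0795,-0.015],[0,0,0]],[[0.002,0.0795,-0.02],[0,0,0]],[[0.002,0.0795,-0.02],[0,0,0]]]'
python3 - <<'E'
from h import *
m,im=snap("wrist","w5"); m2,im2=snap("side","s5"); np.save("w5.npy",m["world_from_camera"])
k=1.5625
print(arm.sense()["eef_pos"],proj(m,[.4475,.2955,.009])*k)
p=np.array([proj(m,[.4475+.035*np.cos(t),.2955+.035*np.sin(t),.009]) for t in np.linspace(0,6.28,60)])*k; print(p.min(0),p.max(0))
cv2.imwrite("pics/w5b.png",cv2.resize(im,(800,600),interpolation=cv2.INTER_CUBIC))
E
```

```text
clock: 10.43
eef_pos: [0.4461, 0.2167, 0.214]
tool_rot: [[0.002, 1.0, 0.002], [1.0, -0.002, 0.001], [0.001, 0.002, -1.0]]
force: [1.8, 0.4, -0.4]
opening: 0.516
grip_force: 30.8
clock: 11.02
eef_pos: [0.4467, 0.2925, 0.1906]
tool_rot: [[0.002, 1.0, -0.003], [1.0, -0.002, -0.004], [-0.004, -0.003, -1.0]]
force: [-0.8, -0.2, -0.5]
opening: 0.514
grip_force: 30.8
[0.44749261 0.29335619 0.19175997] [390.60589739 268.80309969]
[333.4884291  210.94980816] [447.75764908 323.40680284]
```

View pics/w5b.png

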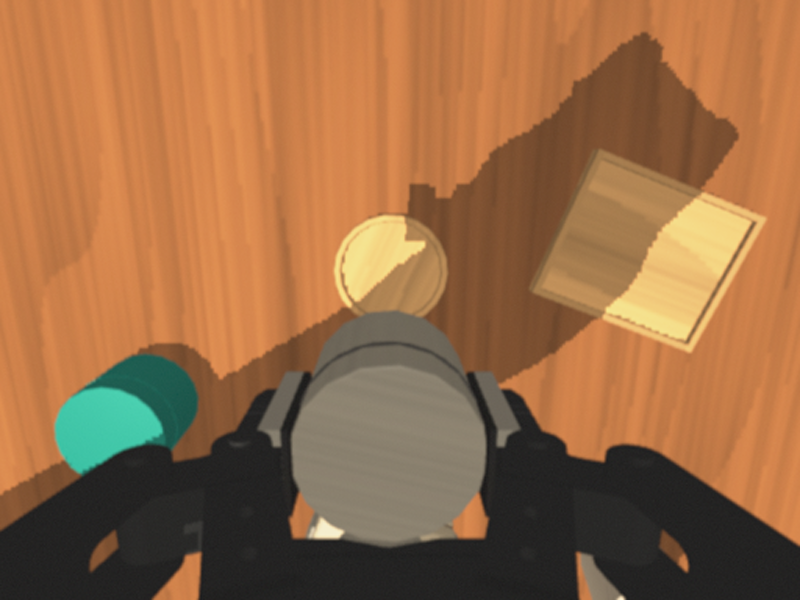

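The dish shows at x 334–447 with its top at 214, so it sits at about (0.4475, 0.2938). The tray corners are (598,149), (766,216), (690,352) and (530,290). Lowering.

```bash
python3 - <<'E'
from h import *
m=arm.camera_model("wrist"); m["world_from_camera"]=np.load("w5.npy"); k=1.5625
c=[at(m,u/k,v/k,.009) for u,v in [(598,149),(766,216),(690,352),(530,290)]]; print(c,np.mean(c,0))
E
python3 -m jog '[[[0,-0.0015,-0.02],[0,0,0]],[[0,-0.0015,-0.05],[0,0,0]],[[0,-0.0015,-0.08],[0,0,0]],[[0,-0.0015,-0.11],[0,0,0]],[[0,-0.0015,-0.13],[0,0,0]],[[0,-0.0015,-0.145],[0,0,0]],[[0,-0.0015,-0.155],[0,0,0]],[[0,-0.0015,-0.16],[0,0,0]]]'
python3 -m jog '[[[0,0,0],[0,0,0]],[[0,0,0],[0,0,0]],[[0,0,-0.003],[0,0,0]],[[0,0,-0.005],[0,0,0]],[[0,0,-0.006],[0,0,0]],[[0,0,-0.007],[0,0,0]],[[0,0,-0.007],[0,0,0]]]'
```

```text
[array([0.5672, 0.3654, 0.009 ]), array([0.671 , 0.3268, 0.009 ]), array([0.6387, 0.2409, 0.009 ]), array([0.5337, 0.2819, 0.009 ])] [0.60265 0.30375 0.009  ]
clock: 11.78
eef_pos: [0.4475, 0.2931, 0.0314]
tool_rot: [[0.001, 1.0, -0.001], [1.0, -0.001, -0.001], [-0.001, -0.001, -1.0]]
force: [0.2, -0.1, -1.0]
opening: 0.516
grip_force: 30.8
clock: 12.37
eef_pos: [0.4475, 0.294, 0.0253]
tool_rot: [[-0.0, 1.0, 0.0], [1.0, 0.0, 0.0], [0.0, 0.0, -1.0]]
force: [0.6, -0.3, -1.2]
opening: 0.516
grip_force: 30.8
```

```bash
python3 -m jog '[[[0,0,-0.001],[0,0,0]],[[0,0,-0.002],[0,0,0]],[[0,0,-0.0025],[0,0,0]],[[0,0,-0.0025],[0,0,0]]]'
python3 -m jog '[[[0,0,-0.0005],[0,0,0]],[[0,0,-0.001],[0,0,0]],[[0,0,-0.001],[0,0,0]]]'
```

```text
clock: 12.7
eef_pos: [0.4475, 0.294, 0.0227]
tool_rot: [[-0.0, 1.0, -0.0], [1.0, 0.0, -0.0], [-0.0, -0.0, -1.0]]
force: [-0.2, 0.2, -1.3]
opening: 0.52
grip_force: 30.8
clock: 12.95
eef_pos: [0.4476, 0.294, 0.022]
tool_rot: [[-0.0, 1.0, 0.0], [1.0, 0.0, 0.0], [0.0, 0.0, -1.0]]
force: [-1.1, 0.5, -0.3]
opening: 0.514
grip_force: 30.9
```

```bash
python3 -m jog '[[[0,0,-0.0005],[0,0,0]],[[0,0,-0.0007],[0,0,0]],[[0,0,-0.0007],[0,0,0]]]'
```

```text
clock: 13.2
eef_pos: [0.4476, 0.2941, 0.0219]
tool_rot: [[-0.0, 1.0, 0.001], [1.0, 0.0, 0.0], [0.0, 0.001, -1.0]]
force: [-0.9, -1.3, 7.3]
opening: 0.519
grip_force: 31.7
```

```bash
python3 -m jog '[[[0,0,0],[0,0,0]],[[0,0,0],[0,0,0]],[[0,0,0],[0,0,0]],[[0,0,0],[0,0,0]],[[0,0,0],[0,0,0]],[[0,0,0.01],[0,0,0]],[[0,0,0.03],[0,0,0]],[[0,0,0.06],[0,0,0]]]' 0.0854
python3 -m jog '[[[0,0,0.03],[0,0,0]],[[0,0,0.065],[0,0,0]],[[0,0,0.1],[0,0,0]],[[0,-0.03,0.12],[0,0,0]],[[-0.002,-0.07,0.12],[0,0,0]],[[-0.004,-0.11,0.12],[0,0,0]],[[-0.006,-0.15,0.12],[0,0,0]],[[-0.007,-0.18,0.12],[0,0,0]]]'
python3 -m jog '[[[0,-0.03,0],[0,0,0]],[[0,-0.05,0],[0,0,0]],[[0,-0.05,0],[0,0,0]],[[0,-0.05,0],[0,0,0]]]'
python3 - <<'E'
from h import *
from scipy.optimize import minimize
m,im=snap("wrist","w6"); np.save("w6.npy",m["world_from_camera"])
g=cv2.GaussianBlur(cv2.cvtColor(im,cv2.COLOR_BGR2GRAY),(0,0),1.2).astype(np.float32)
G=np.hypot(cv2.Sobel(g,cv2.CV_32F,1,0),cv2.Sobel(g,cv2.CV_32F,0,1))
t=np.linspace(0,2*np.pi,120,endpoint=False)
def score(x,y,z,r):
    p=np.array([proj(m,[x+r*np.cos(a),y+r*np.sin(a),z]) for a in t]).astype(np.float32)
    return np.median(cv2.remap(G,p[:,:1],p[:,1:],cv2.INTER_LINEAR))
for n,z,r in [("large",.105,.032)]:
    best=sorted([(score(x,y,z,r),round(x,4),round(y,4)) for x in np.arange(.43,.452,.001) for y in np.arange(.106,.128,.001)])[-5:]
    print(n,best)
print(arm.sense()["eef_pos"],proj(m,[.44,.1163,.105]))
E
```

```text
clock: 13.87
eef_pos: [0.4462, 0.2931, 0.0805]
tool_rot: [[-0.0, 1.0, -0.003], [1.0, 0.0, -0.003], [-0.003, -0.003, -1.0]]
force: [1.1, -0.1, 0.8]
opening: 1.001
grip_force: 0.0
clock: 14.53
eef_pos: [0.4395, 0.1102, 0.2019]
tool_rot: [[0.002, 1.0, -0.0], [1.0, -0.002, -0.002], [-0.002, -0.0, -1.0]]
force: [0.1, -0.9, 0.4]
opening: 1.003
grip_force: 0.0
clock: 14.87
eef_pos: [0.4405, 0.0629, 0.2017]
tool_rot: [[0.003, 1.0, 0.001], [1.0, -0.003, -0.0], [-0.0, 0.001, -1.0]]
force: [0.1, 0.4, 0.4]
opening: 1.0
grip_force: 0.0
large [(np.float32(51.55018), np.float64(0.44), np.float64(0.115)), (np.float32(52.293343), np.float64(0.441), np.float64(0.116)), (np.float32(52.957367), np.float64(0.441), np.float64(0.117)), (np.float32(60.42552), np.float64(0.44), np.float64(0.116)), (np.float32(63.171738), np.float64(0.44), np.float64(0.117))]
[0.44074821 0.0643818  0.20166061] [247.48512034 123.4415039 ]
```

The fit puts the large tin at (0.440, 0.1166), matching the earlier estimate.

```bash
python3 -m jog '[[[0,0.025,0],[0,0,0]],[[0,0.045,0],[0,0,0]],[[0,0.0525,0],[0,0,0]],[[0,0.0525,-0.01],[0,0,0]],[[0,0.0525,-0.035],[0,0,0]],[[0,0.0525,-0.06],[0,0,0]],[[0,0.0525,-0.075],[0,0,0]],[[0,0.0525,-0.08],[0,0,0]]]'
python3 -m jog '[[[0,0,-0.015],[0,0,0]],[[0,0,-0.03],[0,0,0]],[[0,0,-0.043],[0,0,0]],[[0,0,-0.051],[0,0,0]],[[0,0,-0.053],[0,0,0]],[[0,0,-0.053],[0,0,0]],[[0,0,-0.053],[0,0,0]]]'
python3 -m jog '[[[0,0,0],[0,0,0]],[[0,0,0],[0,0,0]],[[0,0,0],[0,0,0]],[[0,0,0],[0,0,0]],[[0,0,0],[0,0,0]],[[0,0,0],[0,0,0]],[[0,0,0],[0,0,0]],[[0,0,0],[0,0,0]]]' 0.053 35
```

```text
clock: 15.58
eef_pos: [0.4392, 0.1171, 0.1193]
tool_rot: [[-0.002, 1.0, -0.003], [1.0, 0.002, -0.001], [-0.001, -0.003, -1.0]]
force: [0.1, 0.8, 0.4]
opening: 1.004
grip_force: 0.0
clock: 16.17
eef_pos: [0.4408, 0.1168, 0.0687]
tool_rot: [[-0.0, 1.0, 0.001], [1.0, 0.0, 0.0], [0.0, 0.001, -1.0]]
force: [-0.5, -0.4, 0.3]
opening: 1.001
grip_force: 0.0
clock: 16.83
eef_pos: [0.4408, 0.1166, 0.0689]
tool_rot: [[0.0, 1.0, 0.001], [1.0, -0.0, 0.0], [0.0, 0.001, -1.0]]
force: [0.4, 0.7, 5.2]
opening: 0.729
grip_force: 37.1
```

```bash
python3 -m jog '[[[0,0,0.004],[0,0,0]],[[0,0,0.012],[0,0,0]],[[0,0,0.035],[0,0,0]],[[0,0,0.07],[0,0,0]],[[0.01,-0.015,0.1],[0,0,0]],[[0.028,-0.04,0.12],[0,0,0]],[[0.05,-0.07,0.125],[0,0,0]],[[0.07,-0.1,0.125],[0,0,0]]]'
python3 -m jog '[[[0.02,-0.03,0],[0,0,0]],[[0.04,-0.06,0],[0,0,0]],[[0.06,-0.09,0],[0,0,0]],[[0.076,-0.113,0],[0,0,0]],[[0.083,-0.1225,0],[0,0,0]],[[0.0835,-0.1225,0],[0,0,0]],[[0.0835,-0.1225,0],[0,0,0]],[[0.0835,-0.1225,0],[0,0,0]]]'
cat > fit.py <<'E'
from h import *
def grad(im):
    g=cv2.GaussianBlur(cv2.cvtColor(im,cv2.COLOR_BGR2GRAY),(0,0),1.2).astype(np.float32)
    return np.hypot(cv2.Sobel(g,cv2.CV_32F,1,0),cv2.Sobel(g,cv2.CV_32F,0,1))
def samp(G,m,P):
    p=np.array([proj(m,q) for q in P]).astype(np.float32)
    return cv2.remap(G,p[:,:1],p[:,1:],cv2.INTER_LINEAR)
E
python3 - <<'E'
from fit import *
m,im=snap("wrist","w7"); G=grad(im); t=np.linspace(.1*np.pi,.9*np.pi,60)
best=sorted([(samp(G,m,[[x+r*np.cos(a),y+r*np.sin(a),.009] for a in t for r in (.0445,.0405)]).mean(),round(x,4),round(y,4)) for x in np.arange(.583,.607,.001) for y in np.arange(-.118,-.095,.001)])[-5:]
print(best,arm.sense()["eef_pos"],proj(m,[.5945,-.106,.009])*1.5625)
cv2.imwrite("pics/w7b.png",cv2.resize(im,(800,600),interpolation=cv2.INTER_CUBIC))
E
```

```text
clock: 17.5
eef_pos: [0.5124, 0.0156, 0.1963]
tool_rot: [[-0.001, 1.0, 0.005], [1.0, 0.001, 0.001], [0.001, 0.005, -1.0]]
force: [1.2, -0.3, -2.2]
opening: 0.728
grip_force: 39.2
clock: 18.17
eef_pos: [0.593, -0.1042, 0.1933]
tool_rot: [[-0.002, 1.0, -0.001], [1.0, 0.002, 0.001], [0.001, -0.001, -1.0]]
force: [-0.6, 0.5, -1.8]
opening: 0.729
grip_force: 39.2
[(np.float32(67.255424), np.float64(0.591), np.float64(-0.105)), (np.float32(70.16914), np.float64(0.594), np.float64(-0.109)), (np.float32(71.413376), np.float64(0.594), np.float64(-0.108)), (np.float32(71.742676), np.float64(0.593), np.float64(-0.108)), (np.float32(72.15212), np.float64(0.593), np.float64(-0.109))] [ 0.59302133 -0.10395336  0.19333391] [391.2348695  277.23886384]
```

View pics/w7b.png

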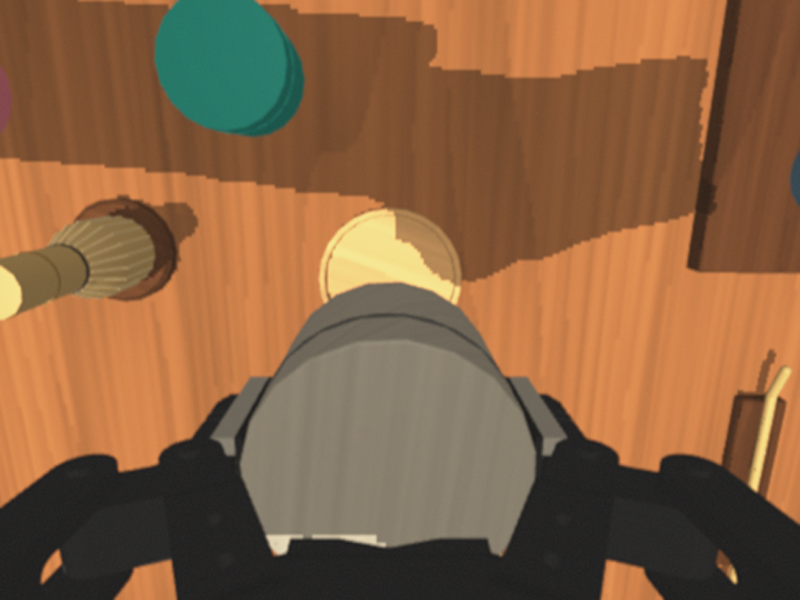

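The dish spans x 319–462 with its top at 208, which gives (0.594, -0.107). Lowering.

```bash
python3 -m jog '[[[0,-0.001,-0.02],[0,0,0]],[[0,-0.001,-0.05],[0,0,0]],[[0,-0.001,-0.08],[0,0,0]],[[0,-0.001,-0.11],[0,0,0]],[[0,-0.001,-0.13],[0,0,0]],[[0,-0.001,-0.145],[0,0,0]],[[0,-0.001,-0.155],[0,0,0]],[[0,-0.001,-0.16],[0,0,0]]]'
python3 -m jog '[[[0,0,0],[0,0,0]],[[0,0,0],[0,0,0]],[[0,0,-0.002],[0,0,0]],[[0,0,-0.004],[0,0,0]],[[0,0,-0.005],[0,0,0]],[[0,0,-0.005],[0,0,0]],[[0,0,-0.005],[0,0,0]]]'
```

```text
clock: 18.88
eef_pos: [0.593, -0.1054, 0.0321]
tool_rot: [[-0.002, 1.0, -0.002], [1.0, 0.002, 0.001], [0.001, -0.002, -1.0]]
force: [-0.5, -0.2, -1.7]
opening: 0.726
grip_force: 39.2
clock: 19.47
eef_pos: [0.5941, -0.1071, 0.0283]
tool_rot: [[0.0, 1.0, 0.0], [1.0, -0.0, -0.0], [-0.0, 0.0, -1.0]]
force: [-0.8, 1.7, -1.8]
opening: 0.727
grip_force: 39.2
```

```bash
python3 -m jog '[[[0,0,-0.002],[0,0,0]],[[0,0,-0.003],[0,0,0]],[[0,0,-0.004],[0,0,0]],[[0,0,-0.0045],[0,0,0]],[[0,0,-0.0045],[0,0,0]]]'
python3 -m jog '[[[0,0,-0.0005],[0,0,0]],[[0,0,-0.001],[0,0,0]],[[0,0,-0.001],[0,0,0]],[[0,0,-0.001],[0,0,0]]]'
```

```text
clock: 19.88
eef_pos: [0.5939, -0.1069, 0.0234]
tool_rot: [[-0.0, 1.0, -0.0], [1.0, 0.0, 0.0], [0.0, -0.0, -1.0]]
force: [-0.7, 0.5, -1.2]
opening: 0.727
grip_force: 39.2
clock: 20.22
eef_pos: [0.5941, -0.107, 0.023]
tool_rot: [[-0.0, 1.0, 0.0], [1.0, 0.0, -0.0], [-0.0, 0.0, -1.0]]
force: [-0.6, -0.7, 3.0]
opening: 0.729
grip_force: 39.6
```

```bash
python3 -m jog '[[[0,0,0],[0,0,0]],[[0,0,0],[0,0,0]],[[0,0,0],[0,0,0]],[[0,0,0],[0,0,0]],[[0,0,0],[0,0,0]],[[0,0,0.01],[0,0,0]],[[0,0,0.03],[0,0,0]],[[0,0,0.06],[0,0,0]]]' 0.0854
python3 -m jog '[[[0,0,0.035],[0,0,0]],[[0,0,0.07],[0,0,0]],[[0,0,0.1],[0,0,0]],[[-0.02,0.02,0.12],[0,0,0]],[[-0.045,0.05,0.12],[0,0,0]],[[-0.07,0.08,0.12],[0,0,0]],[[-0.095,0.11,0.12],[0,0,0]],[[-0.12,0.135,0.12],[0,0,0]]]'
python3 -m jog '[[[-0.02,0.02,0],[0,0,0]],[[-0.03,0.03,0],[0,0,0]],[[-0.03,0.03,0],[0,0,0]],[[-0.03,0.03,0],[0,0,0]]]'
python3 - <<'E'
from fit import *
m,im=snap("wrist","w8"); G=grad(im); np.save("w8.npy",m["world_from_camera"])
s=np.linspace(-.9,.9,30); L,W=.043,.033
loc=np.array([[L*a,sg*W] for a in s for sg in(-1,1)]+[[sg*L,W*a] for a in s for sg in (-1,1)])
def sc(x,y,th):
    c,q=np.cos(th),np.sin(th); P=loc@np.array([[c,q],[-q,c]])+[x,y]
    return np.sqrt(samp(G,m,np.c_[P,np.full(len(P),.05)])).mean()
from scipy.optimize import differential_evolution
r=differential_evolution(lambda v:-sc(*v),[(.425,.452),(.103,.13),(np.radians(-28),np.radians(-12))],seed=1,maxiter=40)
print(r.x[:2],np.degrees(r.x[2]),r.fun,arm.sense()["eef_pos"])
th=r.x[2];c,q=np.cos(th),np.sin(th)
pts=np.array([proj(m,[*(np.array(v)@np.array([[c,q],[-q,c]])+r.x[:2]),.05]) for v in [(L,W),(L,-W),(-L,-W),(-L,W)]])
cv2.polylines(im,[pts.round().astype(int)],True,(0,0,255),1)
cv2.imwrite("pics/w8b.png",cv2.resize(im,(800,600),interpolation=cv2.INTER_CUBIC))
E
```

```text
clock: 20.88
eef_pos: [0.5922, -0.1067, 0.0818]
tool_rot: [[-0.0, 1.0, -0.005], [1.0, 0.0, 0.0], [0.0, -0.005, -1.0]]
force: [-1.7, -0.6, -1.1]
opening: 0.998
grip_force: 0.0
clock: 21.55
eef_pos: [0.4728, 0.03, 0.2037]
tool_rot: [[-0.001, 1.0, 0.002], [1.0, 0.001, 0.001], [0.001, 0.002, -1.0]]
force: [0.6, 1.0, -1.0]
opening: 1.002
grip_force: 0.0
clock: 21.88
eef_pos: [0.444, 0.0585, 0.2033]
tool_rot: [[-0.002, 1.0, 0.001], [1.0, 0.002, -0.0], [-0.0, 0.001, -1.0]]
force: [0.5, 0.6, 0.1]
opening: 0.996
grip_force: 0.0
[0.43723176 0.11560324] -20.76455302398223 -11.326933860778809 [0.44480883 0.05770487 0.2031849 ]
```

View pics/w8b.png

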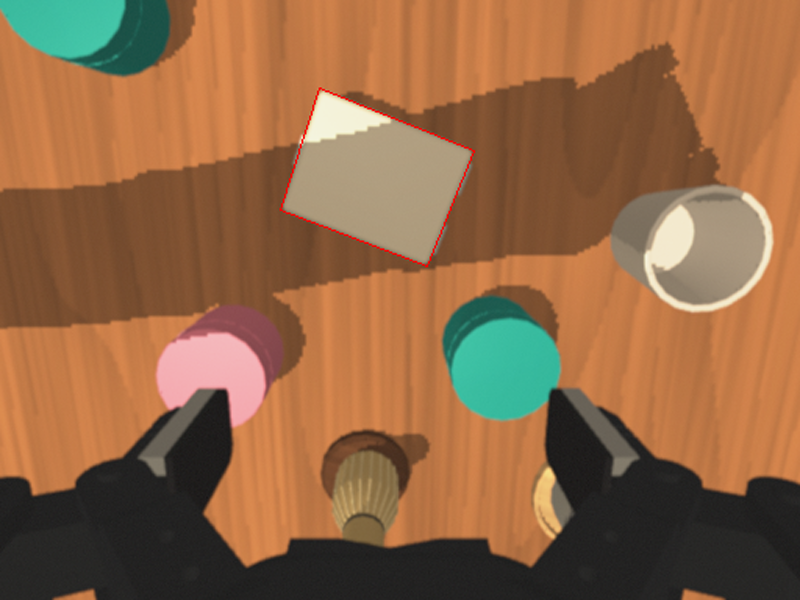

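The red outline fits the box top exactly: (0.4372, 0.1156), yaw -20.8°. Next I'll turn the tool 69.2° to grip across the width.

```bash
python3 -m jog '[[[-0.001,0.01,0],[0,0,0.1]],[[-0.002,0.02,0],[0,0,0.21]],[[-0.003,0.03,0],[0,0,0.32]],[[-0.004,0.04,0],[0,0,0.43]],[[-0.005,0.05,0],[0,0,0.54]],[[-0.006,0.055,0],[0,0,0.65]],[[-0.007,0.0575,0],[0,0,0.76]],[[-0.007,0.0575,0],[0,0,0.87]]]'
python3 -m jog '[[[0,0,0],[0,0,0.11]],[[0,0,0],[0,0,0.21]],[[0,0,0],[0,0,0.29]],[[0,0,0],[0,0,0.338]],[[0,0,0],[0,0,0.338]],[[0,0,-0.02],[0,0,0.338]],[[0,0,-0.045],[0,0,0.338]],[[0,0,-0.06],[0,0,0.338]]]'
python3 -m jog '[[[0,0,0],[0,0,0]],[[0,0,0],[0,0,0]],[[0,0,0],[0,0,0]]]'
python3 - <<'E'
from h import *
s=arm.sense();R=s["tool_rot"];print(s["eef_pos"],np.degrees(np.arctan2(R[1,1],R[0,1])),s["q"])
E
```

```text
clock: 22.6
eef_pos: [0.4383, 0.1152, 0.2028]
tool_rot: [[-0.767, 0.642, 0.001], [0.642, 0.767, 0.0], [-0.001, 0.001, -1.0]]
force: [0.4, -0.4, 0.6]
opening: 0.998
grip_force: 0.0
clock: 23.27
eef_pos: [0.4377, 0.1143, 0.1413]
tool_rot: [[-0.933, 0.359, 0.0], [0.359, 0.933, -0.0], [-0.0, -0.0, -1.0]]
force: [-0.2, -1.1, -0.2]
opening: 1.0
grip_force: 0.0
clock: 23.52
eef_pos: [0.4379, 0.1155, 0.1433]
tool_rot: [[-0.934, 0.356, 0.001], [0.356, 0.934, 0.0], [-0.001, 0.001, -1.0]]
force: [-0.1, -0.5, -0.4]
opening: 1.003
grip_force: 0.0
[0.43788464 0.11550419 0.14329048] 69.12879601858218 [ -2.89348956  39.09744676 -28.15698661 123.4038097   41.17882371
  26.8912066    5.74274648]
```

```bash
python3 -m jog '[[[0,0,-0.02],[0,0,0]],[[0,0,-0.045],[0,0,0]],[[0,0,-0.07],[0,0,0]],[[0,0,-0.09],[0,0,0]],[[0,0,-0.106],[0,0,0]],[[0,0,-0.116],[0,0,0]],[[0,0,-0.121],[0,0,0]],[[0,0,-0.121],[0,0,0]]]'
python3 -m jog '[[[0,0,0],[0,0,0]],[[0,0,0],[0,0,0]],[[0,0,0],[0,0,0]],[[0,0,0],[0,0,0]],[[0,0,0],[0,0,0]],[[0,0,0],[0,0,0]],[[0,0,0],[0,0,0]],[[0,0,0],[0,0,0]]]' 0.055 45
python3 -m jog '[[[0,0,0.004],[0,0,0]],[[0,0,0.012],[0,0,0]],[[0,0,0.03],[0,0,0]],[[0,0,0.06],[0,0,0]],[[0,0,0.085],[0,0,0]],[[0,0,0.1],[0,0,0]],[[0,0,0.1],[0,0,0]],[[0,0,0.1],[0,0,0]]]'
```

```text
clock: 24.18
eef_pos: [0.4382, 0.116, 0.0214]
tool_rot: [[-0.935, 0.355, 0.002], [0.355, 0.935, -0.0], [-0.002, 0.0, -1.0]]
force: [-0.6, 0.6, -0.7]
opening: 1.001
grip_force: 0.0
clock: 24.85
eef_pos: [0.4382, 0.1161, 0.0225]
tool_rot: [[-0.935, 0.355, 0.003], [0.355, 0.935, 0.002], [-0.002, 0.003, -1.0]]
force: [0.9, 0.7, 6.7]
opening: 0.765
grip_force: 51.6
clock: 25.52
eef_pos: [0.4373, 0.115, 0.1218]
tool_rot: [[-0.934, 0.356, 0.001], [0.356, 0.934, 0.0], [-0.001, 0.001, -1.0]]
force: [-0.2, 0.4, -4.1]
opening: 0.767
grip_force: 52.1
```

```bash
python3 -m jog '[[[0.01,0.012,0],[0,0,0]],[[0.03,0.035,0],[0,0,0]],[[0.054,0.062,0],[0,0,0]],[[0.078,0.09,0],[0,0,0]],[[0.1,0.117,0],[0,0,0]],[[0.122,0.143,0],[0,0,0]],[[0.142,0.165,0],[0,0,0]],[[0.155,0.18,0],[0,0,0]]]'
python3 -m jog '[[[0.007,0.006,0],[0,0,0]],[[0.01,0.008,0],[0,0,0]],[[0.01,0.008,0],[0,0,0]],[[0.01,0.008,0],[0,0,0]],[[0.01,0.008,0],[0,0,0]]]'
python3 - <<'E'
from fit import *
from scipy.optimize import differential_evolution
m=arm.camera_model("wrist"); m["world_from_camera"]=np.load("w5.npy"); G=grad(cv2.imread("pics/w5.png"))
s=np.linspace(-.95,.95,30)
loc=np.array([v for L,W in[(.0555,.0455),(.0515,.0415)] for a in s for sg in(-1,1) for v in([L*a,sg*W],[sg*L,W*a])])
def sc(x,y,th):
    c,q=np.cos(th),np.sin(th); P=loc@np.array([[c,q],[-q,c]])+[x,y]
    return np.sqrt(samp(G,m,np.c_[P,np.full(len(P),.009)])).mean()
r=differential_evolution(lambda v:-sc(*v),[(.59,.615),(.292,.317),(np.radians(-28),np.radians(-14))],seed=1,maxiter=40)
print(r.x[:2],np.degrees(r.x[2]),r.fun)
s=arm.sense();R=s["tool_rot"];print(s["eef_pos"],np.degrees(np.arctan2(R[1,1],R[0,1])))
E
```

```text
clock: 26.18
eef_pos: [0.5927, 0.2978, 0.1189]
tool_rot: [[-0.935, 0.354, -0.001], [0.354, 0.935, -0.0], [0.001, -0.001, -1.0]]
force: [0.5, -0.1, -3.3]
opening: 0.766
grip_force: 51.8
clock: 26.6
eef_pos: [0.6011, 0.302, 0.1206]
tool_rot: [[-0.935, 0.355, -0.002], [0.355, 0.935, -0.002], [0.001, -0.003, -1.0]]
force: [0.3, 0.3, -3.3]
opening: 0.763
grip_force: 51.9
[0.59955322 0.30422237] -21.195846218554504 -8.586079597473145
[0.60110279 0.30202011 0.12058484] 69.21654720593962
```

```bash
python3 -m jog '[[[-0.001,0.001,-0.015],[0,0,0]],[[-0.001,0.001,-0.035],[0,0,0]],[[-0.001,0.001,-0.055],[0,0,0]],[[-0.001,0.001,-0.07],[0,0,0]],[[-0.001,0.001,-0.08],[0,0,0]],[[-0.001,0.001,-0.086],[0,0,0]],[[-0.001,0.001,-0.088],[0,0,0]],[[-0.001,0.001,-0.088],[0,0,0]]]'
python3 -m jog '[[[0,0,0],[0,0,0]],[[0,0,-0.001],[0,0,0]],[[0,0,-0.002],[0,0,0]],[[0,0,-0.003],[0,0,0]],[[0,0,-0.003],[0,0,0]],[[0,0,-0.003],[0,0,0]]]'
```

```text
clock: 27.27
eef_pos: [0.6011, 0.3046, 0.0337]
tool_rot: [[-0.935, 0.355, 0.0], [0.355, 0.935, 0.0], [0.0, 0.0, -1.0]]
force: [-0.5, -0.4, -4.3]
opening: 0.766
grip_force: 52.0
clock: 27.77
eef_pos: [0.601, 0.3045, 0.0306]
tool_rot: [[-0.935, 0.355, 0.0], [0.355, 0.935, -0.0], [-0.0, -0.0, -1.0]]
force: [-0.6, 0.1, -3.0]
opening: 0.764
grip_force: 52.0
```

```bash
python3 -m jog '[[[0,0,-0.001],[0,0,0]],[[0,0,-0.002],[0,0,0]],[[0,0,-0.003],[0,0,0]],[[0,0,-0.0035],[0,0,0]],[[0,0,-0.0035],[0,0,0]]]'
python3 -m jog '[[[0,0,-0.0005],[0,0,0]],[[0,0,-0.001],[0,0,0]],[[0,0,-0.001],[0,0,0]],[[0,0,-0.001],[0,0,0]]]'
```

```text
clock: 28.18
eef_pos: [0.601, 0.3045, 0.0269]
tool_rot: [[-0.935, 0.355, -0.0], [0.355, 0.935, -0.0], [0.0, -0.0, -1.0]]
force: [-0.1, -0.2, -4.2]
opening: 0.765
grip_force: 52.1
clock: 28.52
eef_pos: [0.601, 0.3046, 0.0267]
tool_rot: [[-0.935, 0.355, 0.0], [0.355, 0.935, 0.0], [-0.0, 0.0, -1.0]]
force: [-2.5, -2.1, 3.3]
opening: 0.764
grip_force: 52.7
```

Contact on the tray floor at the height expected. Releasing, rising, and checking the scene.

```bash
python3 -m jog '[[[0,0,0],[0,0,0]],[[0,0,0],[0,0,0]],[[0,0,0],[0,0,0]],[[0,0,0],[0,0,0]],[[0,0,0],[0,0,0]],[[0,0,0.008],[0,0,0]],[[0,0,0.025],[0,0,0]],[[0,0,0.05],[0,0,0]]]' 0.0854
python3 -m jog '[[[0,0,0.035],[0,0,0]],[[0,0,0.07],[0,0,0]],[[0,0,0.105],[0,0,0]],[[0,0,0.135],[0,0,0]],[[0,0,0.16],[0,0,0]],[[0,0,0.17],[0,0,0]],[[0,0,0.17],[0,0,0]],[[0,0,0.17],[0,0,0]]]'
python3 - <<'E'
from h import *
_,a=snap("side","end_side"); _,b=snap("scene","end_scene")
a=cv2.resize(a[90:384,60:360],(400,392)); b=cv2.resize(b[140:300,110:430],(800,400))[:, 0:800]
b=cv2.resize(b,(400,200)); c=np.zeros((592,800,3),np.uint8); c[:392,:400]=a; c[392:,:400]=b
w=cv2.imread("pics/end_scene.png"); c[:200,400:]=cv2.resize(w[195:285,330:430],(400,200))
m,wr=snap("wrist","end_wrist"); c[200:500,400:]=cv2.resize(wr,(400,300)); cv2.imwrite("pics/end.png",c)
E
```

```text
clock: 29.18
eef_pos: [0.5999, 0.3038, 0.0759]
tool_rot: [[-0.935, 0.355, -0.003], [0.355, 0.935, -0.002], [0.002, -0.003, -1.0]]
force: [0.9, -0.0, -0.2]
opening: 0.999
grip_force: 0.0
clock: 29.85
eef_pos: [0.6009, 0.3043, 0.2465]
tool_rot: [[-0.935, 0.355, 0.001], [0.355, 0.935, -0.0], [-0.001, 0.0, -1.0]]
force: [0.6, -0.9, -0.7]
opening: 1.001
grip_force: 0.0
```

View pics/end.png

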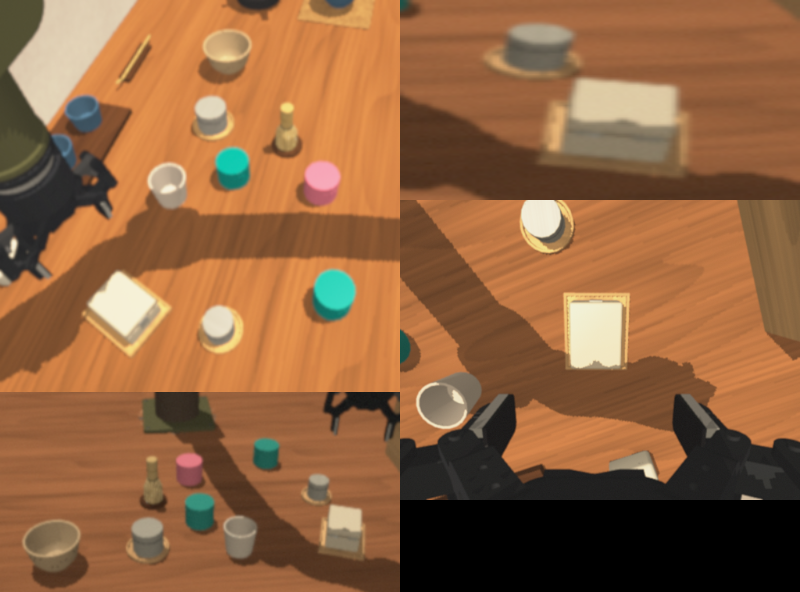

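The picture shows all four things upright in their places: whisk at (287,130), large tin (211,118), small tin (218,327) and box flat in the tray (127,305). The bowl, the cup and the look-alikes have not moved.

```bash
python3 -c "
from plant import arm
print(arm.sign_off())"
```

```text
the job is handed in; nothing more can be done
None
```

The job is handed in after about 30 s: the whisk, small tin, large tin and ceramic box were taken down in that order, each set upright in its own place, with the bowl and cup untouched.

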